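# Find the full solder tube by its weight and hold it up

## Task

The three identical capped tubes in the long wooden rack hold bobbins of solder wire: one is full, the other two are part-used, and only their weight tells, so lift them out and feel. Lower the two lighter tubes (do not drop them) fully home into the two sockets of the short metal rack and let go of them; then take the heaviest, lift it well clear, its underside some 20 cm above the open bench around the racks, and finish while still holding it up there, upright and still. Never tip a tube over, and leave everything else on the bench where it is.

Things in the scene. Friction and masses are not known exactly. Their poses are not given: they have to be found in the camera images.
- tube_a: closed aluminium tube with a screw cap, 40 mm across all the way up, 100 mm tall; origin at the centre of its underside, z up along it. The three look alike; which is full varies. A loose bobbin inside included, the full one weighs 340 to 415 g, a part-used one 105 to 185 g. It starts upright in long_rack's socket long_left, 64 mm of it standing proud
- tube_b: closed aluminium tube with a screw cap, 40 mm across all the way up, 100 mm tall; origin at the centre of its underside, z up along it. The three look alike; which is full varies. A loose bobbin inside included, the full one weighs 340 to 415 g, a part-used one 105 to 185 g. It starts upright in long_rack's socket long_mid, 64 mm of it standing proud
- tube_c: closed aluminium tube with a screw cap, 40 mm across all the way up, 100 mm tall; origin at the centre of its underside, z up along it. The three look alike; which is full varies. A loose bobbin inside included, the full one weighs 340 to 415 g, a part-used one 105 to 185 g. It starts upright in long_rack's socket long_right, 64 mm of it standing proud
- long_rack: fixed wooden block, 70 mm (its x) by 225 mm (its y) and 48 mm high, with three round blind sockets 75 mm apart in a row along its y; origin at the centre of its underside, z up. On the left or the right of the bench, turned by up to 20 degrees. Fingers closing along its x stay clear of the neighbouring tubes
- long_left (a point): centre of the mouth of long_rack's socket at its y = +75 mm: 44 mm wide (4 mm wider than a tube), 36 mm deep, so its floor is 12 mm above the bench; axes as long_rack
- long_mid (a point): centre of the mouth of long_rack's socket at its y = 0 mm: 44 mm wide (4 mm wider than a tube), 36 mm deep, so its floor is 12 mm above the bench; axes as long_rack
- long_right (a point): centre of the mouth of long_rack's socket at its y = -75 mm: 44 mm wide (4 mm wider than a tube), 36 mm deep, so its floor is 12 mm above the bench; axes as long_rack
- short_rack: fixed bare aluminium block, 70 mm (its x) by 150 mm (its y) and 40 mm high, with two round blind sockets 80 mm apart along its y, empty at first; origin at the centre of its underside, z up. It stands on the other side of the bench from long_rack, turned by up to 20 degrees
- short_left (a point): centre of the mouth of short_rack's socket at its y = +40 mm: 44 mm wide (4 mm wider than a tube), 30 mm deep, so its floor is 10 mm above the bench and a tube fully home has its top at 110 mm; axes as short_rack
- short_right (a point): centre of the mouth of short_rack's socket at its y = -40 mm: 44 mm wide (4 mm wider than a tube), 30 mm deep, so its floor is 10 mm above the bench and a tube fully home has its top at 110 mm; axes as short_rack
- phone: opened phone lying on the mat in the middle, 160 x 75 x 12 mm; origin under its middle. Leave alone
- screwdriver: precision screwdriver lying on the bench right of the mat, 150 mm long; origin under its middle. Leave alone
- tweezers: steel tweezers lying on the bench left of the mat, 125 mm long, 6 mm high; origin under their middle. Leave alone
- flux_jar: small amber jar of flux between the racks, 42 mm wide, 36 mm tall; origin at the centre of its underside. Leave alone
- alcohol_bottle: white bottle at the back, 54 mm wide, 130 mm tall; origin at the centre of its underside. Leave alone
- screw_tray: grey divided screw tray, 90 x 140 x 18 mm, at the robot's right; origin under its middle. Leave alone
- brush: wooden-handled brush, 160 mm long, at the robot's left; origin under its middle. Leave alone
Mind the look-alikes: they are no part of the job. What is shaped like the tube_c but red or turquoise is not meant.

How it is judged:
By the outcome, as a careful person would: the job done as asked, in the order asked, and still so for the second after the job is handed in, while the arm keeps its last pose, push and grip.
It also fails if it takes over 70 s, if anything falls off the work surface, if the arm or the gripper's body presses on something with over 40 N, if the wrist force passes 120 N, or if a joint passes its speed limit or range.

## Robot

A 7-joint arm with a two-finger parallel gripper is mounted at the origin on the work surface. World frame = base frame: x ahead of the robot, y to its left, z up, the work surface at z = 0. Lengths are in m, angles in rad, forces in N, time in s.
With the tool pointing down it reaches from about 0.425 to 0.875 m from the base axis. Payload 4.7 kg.
Tool frame: the origin (TCP) lies between the finger pads; the fingertips stand 14 mm ahead of it and the grasp point (between the pads) lies 5 mm behind it; z points along the fingers, y is the line along which they close (so a half turn about z gives the same grasp; the last joint's range is limited). The gripper opens to 87 mm and grips with 3 to 60 N. Pads are 19 mm wide; open, the fingers measure 117 mm over their backs; the gripper's body (75 mm by 190 mm) begins 51 mm behind the grasp point.
Start: joints at [-1.21, 0.321, -0.07, 1.45, 0.023, 1.371, -0.057], TCP at [0.221, 0.611, 0.237] pointing down, gripper open.
Joint ranges: [-2.86, 2.86], [-0.3, 2.09], [-1.38, 1.24], [0.06, 2.45], [-1.56, 4.7], [0.09, 2.05], [-2.69, 2.69]. Speed limits (rad/s): [2.57, 2.57, 3.14, 3.14, 3.14, 3.14, 3.14].

## Interface

Orientations are given as a rotation vector (axis times angle).
In Python, from bench import ctrl gives the robot as it stands.
- The arm moves only by the shell command python3 -m inch 'ROWS' [OPENING] [FORCE]. ROWS is JSON, a list of rows, each a list of 6 numbers: the shift along the world's x, y, z in mm, then the turn, a rotation vector about the world's x, y, z in degrees. In form: [[tx, ty, tz, rx, ry, rz], ...]. A call has 1 to 20 rows; each row is the pose to reach, as a shift and turn from the pose commanded when the call began; what a row does not reach only later rows make up. A row lasts 1/8 s, in which the tool goes at most 62.5 mm and 10.7 degrees, less where a joint would pass 70% of its speed; a pose out of reach is approached as far as the arm can. A call with a gripper value outside its range is refused whole. OPENING is the finger opening in mm, from 0 to 87, set as the call begins (- or left out, the last holds). The fingers move at their own pace and stop on an object; FORCE is the grip in N (left out, the last holds). Time passes only in rows, so rows that repeat a pose let the fingers close. It gives the time, the measured TCP pose, the force, the opening and the grip force at its end, in the units of the state.
- ctrl.get_state(): the state, without advancing time (a new reading comes with each control period).
- ctrl.get_image(name): name is "side" or "top"; returns (picture, depth): 384x512x3 uint8, red, green, blue; 384x512 float32, m along the optical axis (not along the pixel's ray), 0 where there is no reading.
- ctrl.camera_params(name): a dict with "mtx" (3x3 intrinsics, pixels), "dist_coeffs" ([k1, k2, p1, p2, k3] as OpenCV has them; the pictures are not rectified), "T" (4x4, takes a point from camera to world coordinates). Camera axes: x right, y down, z forward; pixel columns grow to the right and rows downward; lengths in m; the calibration is good to about 2 mm. A picture is of the moment at which its call begins. camera_params takes no time and is no camera call.
- ctrl.close_job(): hands the job in; it is judged then, once.
The state is a dict: "time": time; "joint_positions": joint angles; "qd": joint speeds; "joint_torque": joint torques, N m; "position": TCP position; "tool_rot": TCP orientation; "ft_force": force on the tool from outside, world axes, zero at the start; "torque": the same for the moment, N m; "grip_width": opening from 0.0 (shut) to 1.0 (fully open); "grip_force": force on a finger pad.
Only numpy, scipy, OpenCV 4.12 (cv2) and the standard library are available. Lean on these libraries where they do the work, as an engineer would, in place of code of your own. Each camera call takes 0.05 s, during which the arm holds its last target. There are 200 camera calls.

## Working session

There is one attempt and no reset: what is moved stays moved. The work goes in short steps, Python scripts to look and compute and a shell command to move; the robot and the scene stay as the last step left them, time stands still between calls to the robot, and variables do not carry over. Pictures are saved under pics/ and viewed, at most 10 in all, crops included, and the job is handed in when it is done.

```bash
ls; mkdir -p pics
python3 - <<'E'
from bench import ctrl
import cv2,numpy as np
for n in("side","top"):
    p,d=ctrl.get_image(n); cv2.imwrite(f"pics/{n}0.png",p[...,::-1]); np.savez(f"{n}0.npz",p=p,d=d)
    c=ctrl.camera_params(n); print(n,np.round(c["T"],3).tolist(),np.round(c["mtx"],1).tolist(),c["dist_coeffs"])
s=ctrl.get_state();print({k:np.round(v,3).tolist() for k,v in s.items()})
E
```

```text
pics
side [[0.944, -0.172, 0.28, 0.294], [-0.328, -0.536, 0.778, -0.8], [0.016, -0.826, -0.563, 0.602], [0.0, 0.0, 0.0, 1.0]] [[382.3, 0.0, 248.3], [0.0, 382.3, 187.7], [0.0, 0.0, 1.0]] [-0.11235083  0.          0.          0.          0.        ]
top [[0.012, -0.995, 0.104, 0.475], [-1.0, -0.011, 0.004, -0.036], [-0.003, -0.104, -0.995, 0.939], [0.0, 0.0, 0.0, 1.0]] [[366.6, 0.0, 257.6], [0.0, 366.6, 195.9], [0.0, 0.0, 1.0]] [0.01795072 0.         0.         0.         0.        ]
{'time': 0.1, 'joint_positions': [-1.21, 0.322, -0.07, 1.452, 0.023, 1.371, -0.057], 'qd': [0.001, -0.0, -0.0, -0.002, -0.001, 0.002, 0.002], 'joint_torque': [0.0, -49.257, -0.405, -31.34, -0.064, 0.039, 0.0], 'position': [0.221, 0.611, 0.236], 'tool_rot': [-0.542, -3.094, 0.003], 'ft_force': [-0.369, 0.184, 1.077], 'torque': [0.009, -0.009, 0.0], 'grip_force': 0.0, 'grip_width': 1.004}
```

View pics/top0.png

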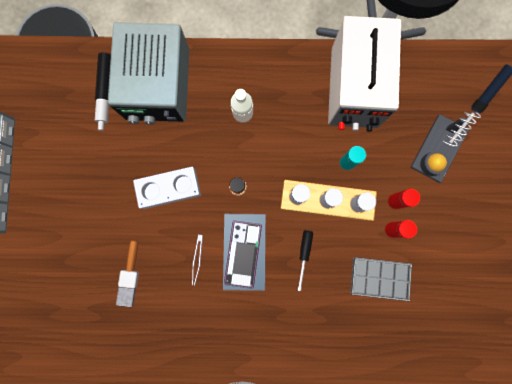

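View pics/side0.png

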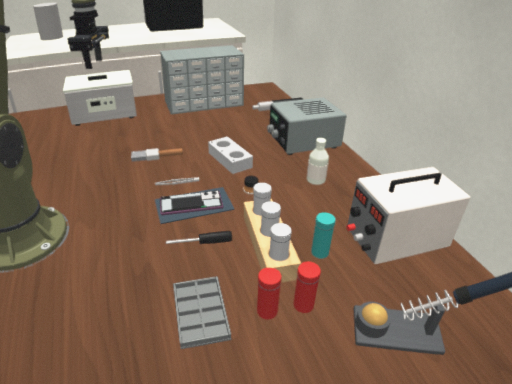

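The top view shows three white/grey-capped tubes in the wooden rack at (301,193), (333,198) and (366,203). The short metal rack is at (167,187), with sockets near (151,191) and (182,184). The look-alikes are turquoise at (352,157) and red at (404,198) and (401,229). They stand free and have the wrong colour, so the three in the wooden rack are the ones meant.

```bash
cat > h.py <<'E'
from bench import ctrl
import cv2,numpy as np
def world(n,d):
    c=ctrl.camera_params(n); h,w=d.shape
    uv=np.stack(np.meshgrid(np.arange(w),np.arange(h)),-1).reshape(-1,1,2).astype(np.float64)
    r=cv2.undistortPoints(uv,c["mtx"],c["dist_coeffs"]).reshape(h,w,2)
    P=np.dstack([r*d[...,None],d]).astype(float)
    return P@c["T"][:3,:3].T+c["T"][:3,3]
E
python3 - <<'E'
from h import *
f=np.load("top0.npz");p,d=f["p"],f["d"];W=world("top",d)
def box(m):
    r=cv2.minAreaRect((W[m][:,:2]*1000).astype(np.float32)); return np.round(r[0],1),np.round(r[1],1),round(r[2],1),m.sum()
def reg(u0,u1,v0,v1):
    m=np.zeros(d.shape,bool);m[v0:v1,u0:u1]=1;return m&(d>0)
Z=W[...,2]
print("bench z",np.median(Z[330:360,100:200]))
sat=cv2.cvtColor(p,cv2.COLOR_RGB2HSV)[...,1]
for u,v in((301,193),(333,198),(366,203)):
    R=reg(u-17,u+17,v-17,v+17); m=R&(Z>.1)&(Z<.125)
    cc,rad=cv2.minEnclosingCircle((W[m][:,:2]*1000).astype(np.float32)); print("tube",np.round(cc,1),round(rad,1),np.median(Z[m]),m.sum(), np.round(W[m][:,:2].mean(0)*1000,1))
print("long",box(reg(275,382,175,225)&(Z>.038)&(Z<.055)))
m=reg(128,205,160,212)&(Z>.03)&(Z<.05);print("short",box(m),np.median(Z[m]))
m=reg(128,205,160,212)&(Z<.022)
# socket holes: gaps inside rack
S=(reg(128,205,160,212)&(Z>.033)&(Z<.05)).astype(np.uint8)
cs,h=cv2.findContours(S,cv2.RETR_CCOMP,cv2.CHAIN_APPROX_NONE)
for c,hh in zip(cs,h[0]):
    if hh[3]>=0 and len(c)>15:
        q=np.array([W[y,x]*1000 for x,y in c[:,0]]); print("hole",len(c),np.round(cv2.fitEllipse(q[:,:2].astype(np.float32)),1) if 0 else cv2.fitEllipse(q[:,:2].astype(np.float32)))
print("max z between", [ (n,np.round(W[reg(*b)&(Z>.02)].max(0),3)) for n,b in dict(turq=(335,370,140,175),bottle=(225,260,85,125)).items()])
from functools import reduce
m=reg(335,370,140,175)&(Z>.085);print("turq",W[m].mean(0).round(3))
cr=cv2.resize(p[130:260,270:430],(800,650))[:600];cv2.imwrite("pics/crop.png",cr[...,::-1])
E
```

```text
bench z -0.000610506166379865
tube [ 570.2 -130.3] 20.3 0.1114466412510724 253 [ 569.8 -130.2]
tube [ 562. -205.] 21.1 0.11124287409612404 264 [ 561.3 -204. ]
tube [ 553.  -278.9] 20.7 0.11127575833868542 267 [ 552.4 -277.7]
long (array([ 561.6, -205.1]), array([224.8,  70.2]), 83.3, np.int64(1651))
short (array([589.7, 194.5]), array([ 71.2, 150.4]), 13.6, np.int64(1290)) 0.03918819110616556
hole 51 ((579.9375, 232.80838012695312), (44.954219818115234, 45.78854751586914), 30.57949447631836)
hole 50 ((598.802734375, 155.13034057617188), (45.06079864501953, 45.966339111328125), 37.72200393676758)
max z between [('turq', array([ 0.682, -0.242,  0.105])), ('bottle', array([0.813, 0.036, 0.133]))]
turq [ 0.662 -0.261  0.098]
```

View pics/crop.png

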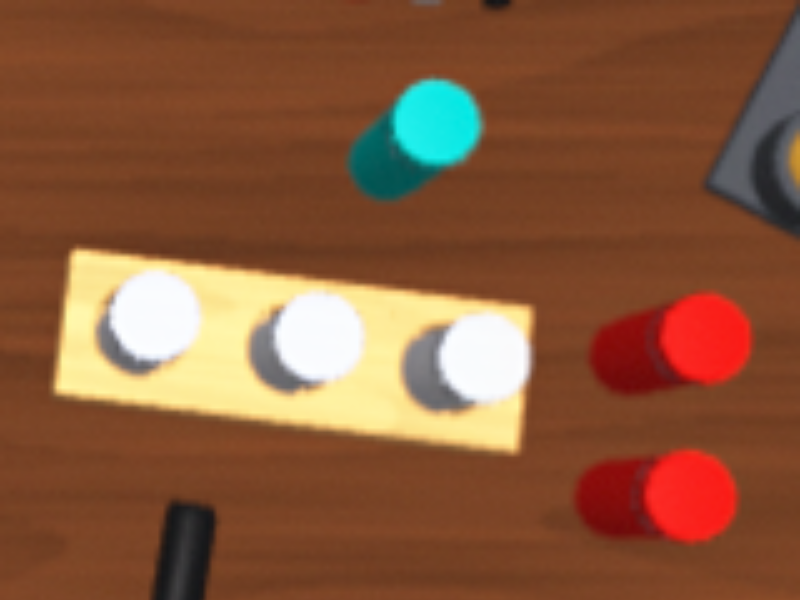

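The crop confirms it: the white-capped tubes stand in the wooden rack at top-view (301,193), (333,198) and (366,203). The turquoise and red tubes stand outside it. I'll start with tube_a and hover above it.

```bash
python3 -m inch '[[229,-311,0,0,0,-35],[229,-311,0,0,0,-35],[229,-311,0,0,0,-35],[229,-311,0,0,0,-35],[229,-311,0,0,0,-35],[229,-311,0,0,0,-35],[349,-741,-30,0,0,-76.6],[349,-741,-30,0,0,-76.6],[349,-741,-30,0,0,-76.6],[349,-741,-30,0,0,-76.6],[349,-741,-30,0,0,-76.6],[349,-741,-30,0,0,-76.6],[349,-741,-30,0,0,-76.6],[349,-741,-30,0,0,-76.6],[349,-741,-30,0,0,-76.6],[349,-741,-30,0,0,-76.6],[349,-741,-30,0,0,-76.6]]' 80 20
cat > w.py <<'E'
from h import *
import sys
from scipy.spatial.transform import Rotation as R
F=[]
for i in range(int(sys.argv[1])):
    ctrl.get_image("side"); s=ctrl.get_state(); F.append(s["ft_force"])
print("F",np.mean(F,0).round(2),np.std(F,0).round(2)); M=R.from_rotvec(s["tool_rot"]).as_matrix()
print("t",round(s["time"],2),"tcp",(np.array(s["position"])*1000).round(1),"ydir",np.degrees(np.arctan2(M[1,1],M[0,1])).round(2),"z",M[:,2].round(3),"w",round(s["grip_width"]*87,1),"gf",s["grip_force"],"q",np.round(s["joint_positions"],2))
E
python3 w.py 8
```

```text
time: 2.22
position: [0.57, -0.1275, 0.2066]
tool_rot: [-2.34, -2.096, -0.001]
ft_force: [-0.7, -0.2, -0.5]
grip_width: 0.92
grip_force: 0.0
F [0.14 0.2  0.33] [0.31 0.61 0.17]
t 2.62 tcp [ 570.  -129.5  206.7] ydir -6.45 z [ 0.  0. -1.] w 80.3 gf 0.0 q [-0.38  0.22  0.64  1.68 -0.14  1.28  0.18]
```

```bash
python3 -m inch '[[0,0,-40,0,0,0],[0,0,-80,0,0,0],[0,0,-110,0,0,0],[0,0,-131,0,0,0],[0,0,-131,0,0,0],[0,0,-131,0,0,0]]' && python3 w.py 1 && python3 -m inch '[[0,0,0,0,0,0],[0,0,0,0,0,0],[0,0,0,0,0,0],[0,0,0,0,0,0],[0,0,0,0,0,0],[0,0,0,0,0,0]]' 20 25 && python3 w.py 1
```

```text
time: 3.38
position: [0.5706, -0.13, 0.0765]
tool_rot: [2.342, 2.092, 0.001]
ft_force: [0.1, -0.2, 0.1]
grip_width: 0.927
grip_force: 0.0
F [ 0.72 -0.32 -0.21] [0. 0. 0.]
t 3.42 tcp [ 570.9 -130.    76.8] ydir -6.47 z [ 0.002 -0.    -1.   ] w 80.3 gf 0.0 q [-0.33  0.36  0.61  1.82 -0.23  1.04  0.25]
time: 4.18
position: [0.5697, -0.1297, 0.0755]
tool_rot: [-2.343, -2.092, 0.001]
ft_force: [-0.1, 1.0, 0.1]
grip_width: 0.453
grip_force: 24.9
F [-0.73  0.08 -0.02] [0. 0. 0.]
t 4.22 tcp [ 569.7 -129.6   75.5] ydir -6.47 z [-0.001  0.    -1.   ] w 39.1 gf 24.9269117093354 q [-0.33  0.36  0.61  1.82 -0.23  1.04  0.25]
```

Gripped. Lift 130 mm and weigh.

```bash
python3 -m inch '[[0,0,20,0,0,0],[0,0,45,0,0,0],[0,0,75,0,0,0],[0,0,105,0,0,0],[0,0,125,0,0,0],[0,0,130,0,0,0],[0,0,130,0,0,0],[0,0,130,0,0,0],[0,0,130,0,0,0]]' && python3 w.py 8
```

```text
time: 5.35
position: [0.5694, -0.1296, 0.2046]
tool_rot: [-2.342, -2.092, 0.002]
ft_force: [-0.0, -0.1, -3.2]
grip_width: 0.453
grip_force: 24.9
F [-0.31 -0.13 -3.59] [0.35 0.37 0.5 ]
t 5.75 tcp [ 570.  -129.7  205.5] ydir -6.47 z [ 0. -0. -1.] w 39.4 gf 24.928687977371737 q [-0.38  0.22  0.64  1.68 -0.14  1.28  0.18]
```

The load is about 3.7 N (roughly 380 g), so this is the full tube. I'll put it back, release, and go to tube_b at (561.5,-204.5).

```bash
python3 -m inch '[[0,0,-30,0,0,0],[0,0,-60,0,0,0],[0,0,-85,0,0,0],[0,0,-105,0,0,0],[0,0,-120,0,0,0],[0,0,-127,0,0,0],[0,0,-130,0,0,0],[0,0,-130,0,0,0],[0,0,-130,0,0,0]]' && python3 w.py 1 && python3 -m inch '[[0,0,0,0,0,0],[0,0,0,0,0,0],[0,0,0,0,0,0],[0,0,0,0,0,0],[0,0,0,0,0,0]]' 80 25 && python3 w.py 1
```

```text
time: 6.88
position: [0.5704, -0.1298, 0.0763]
tool_rot: [2.343, 2.092, 0.001]
ft_force: [1.4, 0.2, -3.4]
grip_width: 0.451
grip_force: 24.9
F [ 1.6   1.05 -2.93] [0. 0. 0.]
t 6.92 tcp [ 570.4 -129.8   76.2] ydir -6.47 z [ 0.001 -0.    -1.   ] w 39.5 gf 24.928257966093952 q [-0.34  0.36  0.61  1.82 -0.23  1.04  0.25]
time: 7.55
position: [0.57, -0.1297, 0.0756]
tool_rot: [2.343, 2.092, 0.0]
ft_force: [-0.1, -0.1, 0.1]
grip_width: 0.888
grip_force: 0.0
F [-0.81  0.3  -0.07] [0. 0. 0.]
t 7.6 tcp [ 570.  -129.7   75.6] ydir -6.47 z [ 0. -0. -1.] w 78.1 gf 0.0 q [-0.34  0.36  0.61  1.82 -0.23  1.04  0.25]
```

```bash
python3 -m inch '[[0,0,40,0,0,0],[0,0,80,0,0,0],[0,0,110,0,0,0],[-4,-40,110,0,0,0],[-8.5,-74.5,110,0,0,0],[-8.5,-74.5,110,0,0,0],[-8.5,-74.5,80,0,0,0],[-8.5,-74.5,40,0,0,0],[-8.5,-74.5,10,0,0,0],[-8.5,-74.5,0,0,0,0],[-8.5,-74.5,0,0,0,0],[-8.5,-74.5,0,0,0,0]]' && python3 -m inch '[[0,0,0,0,0,0],[0,0,0,0,0,0],[0,0,0,0,0,0],[0,0,0,0,0,0],[0,0,0,0,0,0],[0,0,0,0,0,0]]' 20 25 && python3 w.py 1 && python3 -m inch '[[0,0,20,0,0,0],[0,0,45,0,0,0],[0,0,75,0,0,0],[0,0,105,0,0,0],[0,0,125,0,0,0],[0,0,130,0,0,0],[0,0,130,0,0,0],[0,0,130,0,0,0],[0,0,130,0,0,0]]' && python3 w.py 8
```

```text
time: 9.1
position: [0.5625, -0.2044, 0.077]
tool_rot: [2.342, 2.092, 0.002]
ft_force: [0.7, -0.3, -0.6]
grip_width: 0.92
grip_force: 0.0
time: 9.85
position: [0.5613, -0.2042, 0.0755]
tool_rot: [-2.343, -2.092, 0.0]
ft_force: [-0.4, 0.4, -0.0]
grip_width: 0.449
grip_force: 24.9
F [ 0.07 -0.54 -0.46] [0. 0. 0.]
t 9.9 tcp [ 561.3 -204.2   75.5] ydir -6.47 z [-0. -0. -1.] w 39.2 gf 24.928665019688196 q [-0.23  0.39  0.65  1.79 -0.27  1.05  0.4 ]
time: 11.02
position: [0.5609, -0.204, 0.2045]
tool_rot: [-2.342, -2.092, 0.002]
ft_force: [-0.1, 0.0, -1.4]
grip_width: 0.453
grip_force: 24.9
F [ 0.03  0.25 -1.37] [0.3  0.44 0.35]
t 11.43 tcp [ 561.5 -204.2  205.6] ydir -6.47 z [ 0. -0. -1.] w 39.2 gf 24.928748115780763 q [-0.28  0.26  0.69  1.65 -0.17  1.29  0.33]
```

Tube_b weighs about 1.4 N, so it's light. I'll carry it over short_left at (580,233).

```bash
python3 -m inch '[[1,15,0,0,0,0],[3,50,0,0,0,2],[5,90,0,0,0,4],[6,130,0,0,0,6],[8,170,0,0,0,8],[10,210,0,0,0,10],[12,250,0,0,0,12],[13,290,0,0,0,14],[15,330,0,0,0,16],[17,370,0,0,0,18],[18,405,0,0,0,19],[18.7,428,0,0,0,20.2],[18.7,437.3,0,0,0,20.2],[18.7,437.3,0,0,0,20.2],[18.7,437.3,0,0,0,20.2],[18.7,437.3,-50,0,0,20.2],[18.7,437.3,-80,0,0,20.2],[18.7,437.3,-84,0,0,20.2],[18.7,437.3,-84,0,0,20.2]]' && python3 w.py 3
python3 - <<'E'
from h import *
p,d=ctrl.get_image("side");W=world("side",d);np.savez("side1.npz",p=p,d=d)
# held tube just under the fingers
m=(d>0)&(abs(W[...,0]-.58)<.035)&(abs(W[...,1]-.233)<.035)&(W[...,2]>.065)&(W[...,2]<.10)
q=W[m]*1000; print(m.sum(),q.min(0),q.max(0))
from scipy.optimize import least_squares
if m.sum()>20: print(least_squares(lambda c:np.hypot(q[:,0]-c[0],q[:,1]-c[1])-20,[580,233],loss="soft_l1").x)
v,u=np.nonzero(m);a,b=int(v.mean()),int(u.mean());cv2.imwrite("pics/held.png",cv2.resize(p[a-60:a+60,b-80:b+80],(800,600))[...,::-1])
# same camera's view of the rack top
S=(d>0)&(abs(W[...,0]-.59)<.07)&(abs(W[...,1]-.195)<.1)&(W[...,2]>.036)&(W[...,2]<.046)
print(cv2.minAreaRect((W[S][:,:2]*1000).astype(np.float32)))
E
```

```text
time: 13.8
position: [0.581, 0.2324, 0.1227]
tool_rot: [1.941, 2.469, 0.002]
ft_force: [-0.5, 0.9, -0.7]
grip_width: 0.453
grip_force: 24.9
F [ 0.11 -0.04 -0.69] [0.18 0.28 0.56]
t 13.95 tcp [581.4 233.3 123.6] ydir 13.7 z [ 0.003  0.001 -1.   ] w 39.3 gf 24.92891926987795 q [-0.74  0.36  0.39  1.67 -0.15  1.14 -0.07]
135 [560.94263825 206.90016136  65.27880164] [598.22107737 230.3626693   99.9773286 ]
[581.62720583 231.83301075]
((587.8662719726562, 193.61346435546875), (73.0457534790039, 153.63616943359375), 13.97310733795166)
```

View pics/held.png

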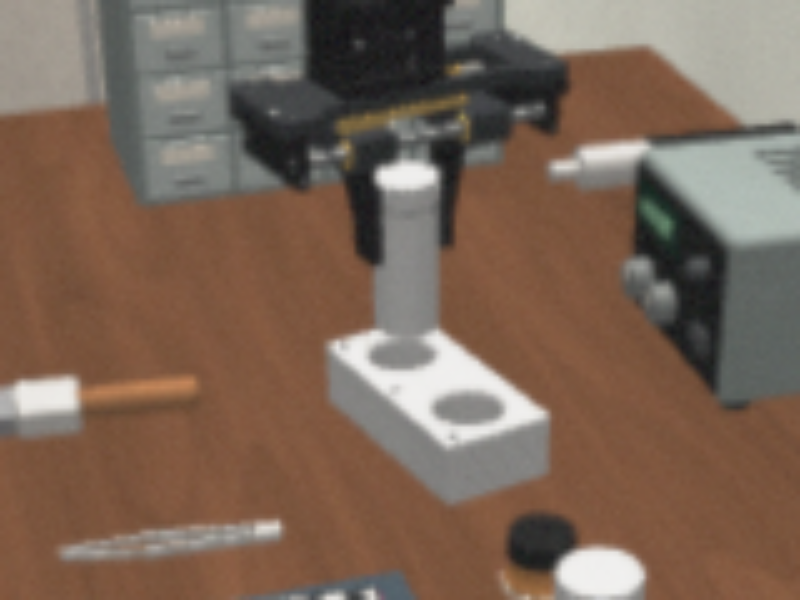

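The crop shows the upright tube held just above and in line with the short_left hole, at crop (402,355), with both sockets clear. I'll lower it gently.

```bash
python3 -m inch '[[0,0,-5,0,0,0],[0,0,-10,0,0,0],[0,0,-14,0,0,0],[0,0,-18,0,0,0],[0,0,-22,0,0,0],[0,0,-25,0,0,0],[0,0,-28,0,0,0],[0,0,-28,0,0,0]]' && python3 w.py 3
```

```text
time: 15.0
position: [0.5797, 0.2336, 0.093]
tool_rot: [-1.939, -2.471, 0.0]
ft_force: [-0.9, 3.0, -3.4]
grip_width: 0.454
grip_force: 24.9
F [-0.6   2.36 -3.07] [0.38 0.45 0.25]
t 15.15 tcp [579.7 233.5  93.1] ydir 13.75 z [-0.001  0.    -1.   ] w 39.2 gf 24.931220619182568 q [-0.73  0.39  0.38  1.69 -0.16  1.09 -0.07]
```

```bash
python3 -m inch '[[0,1,0,0,0,0],[0,1,-5,0,0,0],[0,1,-10,0,0,0],[0,1,-14,0,0,0],[0,1,-17,0,0,0],[0,1,-19,0,0,0],[0,1,-20,0,0,0],[0,1,-20,0,0,0]]' && python3 w.py 4
```

```text
time: 16.15
position: [0.5801, 0.2342, 0.0735]
tool_rot: [-1.94, -2.471, 0.0]
ft_force: [-1.8, 2.8, -0.4]
grip_width: 0.452
grip_force: 24.9
F [-1.8   2.53 -0.55] [0.23 0.58 0.53]
t 16.35 tcp [580.1 234.2  73.5] ydir 13.73 z [-0.  0. -1.] w 39.3 gf 24.9312631887733 q [-0.73  0.41  0.38  1.71 -0.17  1.06 -0.06]
```

```bash
python3 -m inch '[[0,1,-0.5,0,0,0],[0,1,-1,0,0,0],[0,1,-1,0,0,0]]' && python3 w.py 3
```

```text
time: 16.73
position: [0.5801, 0.2344, 0.0734]
tool_rot: [1.941, 2.471, -0.001]
ft_force: [-5.4, 0.8, 5.7]
grip_width: 0.453
grip_force: 24.9
F [-4.28  0.28  6.09] [0.15 0.26 0.62]
t 16.88 tcp [580.1 234.4  73.4] ydir 13.7 z [-0.    -0.001 -1.   ] w 39.4 gf 24.93380560335936 q [-0.73  0.41  0.38  1.71 -0.17  1.06 -0.06]
```

Home on the floor: the force rose to +6 N. Release, rise, and move over tube_c.

```bash
python3 -m inch '[[0,0,0,0,0,0],[0,0,0,0,0,0],[0,0,0,0,0,0],[0,0,0,0,0,0],[0,0,0,0,0,0],[0,0,20,0,0,0],[0,0,60,0,0,0],[0,0,100,0,0,0],[0,0,125,0,0,0]]' 80 25 && python3 -m inch '[[-27,-513,0,0,0,-20.2],[-27,-513,0,0,0,-20.2],[-27,-513,0,0,0,-20.2],[-27,-513,0,0,0,-20.2],[-27,-513,0,0,0,-20.2],[-27,-513,0,0,0,-20.2],[-27,-513,0,0,0,-20.2],[-27,-513,0,0,0,-20.2],[-27,-513,0,0,0,-20.2],[-27,-513,0,0,0,-20.2],[-27,-513,0,0,0,-20.2],[-27,-513,0,0,0,-20.2]]' && python3 w.py 2
python3 - <<'E'
from h import *
p,d=ctrl.get_image("top");W=world("top",d);Z=W[...,2]
m=(d>0)&(abs(W[...,0]-.58)<.04)&(abs(W[...,1]-.233)<.04)&(Z>.08)
print("placed b",m.sum(),np.median(Z[m]),cv2.minEnclosingCircle((W[m][:,:2]*1000).astype(np.float32)))
E
```

```text
time: 18.0
position: [0.5813, 0.2353, 0.2018]
tool_rot: [1.939, 2.469, 0.007]
ft_force: [1.1, 0.1, -0.0]
grip_width: 0.917
grip_force: 0.0
time: 19.5
position: [0.5541, -0.2755, 0.1977]
tool_rot: [-2.339, -2.096, -0.002]
ft_force: [0.2, -0.0, -0.4]
grip_width: 0.918
grip_force: 0.0
F [0.21 0.65 0.26] [0.02 0.04 0.03]
t 19.6 tcp [ 553.7 -276.3  197.7] ydir -6.32 z [ 0.     0.001 -1.   ] w 79.8 gf 0.0 q [-0.17  0.33  0.73  1.61 -0.23  1.29  0.49]
placed b 297 0.10886548233620519 ((580.7278442382812, 231.70513916015625), 20.438737869262695)
```

tube_b is home, with its top at about 0.109–0.110 m. Now tube_c.

```bash
python3 -m inch '[[0,0,-10,0,0,0],[0,0,-50,0,0,0],[0,0,-90,0,0,0],[0,0,-115,0,0,0],[0,0,-122,0,0,0],[0,0,-122,0,0,0],[0,0,-122,0,0,0]]' && python3 w.py 1 && python3 -m inch '[[0,0,0,0,0,0],[0,0,0,0,0,0],[0,0,0,0,0,0],[0,0,0,0,0,0],[0,0,0,0,0,0],[0,0,0,0,0,0]]' 20 25 && python3 w.py 1 && python3 -m inch '[[0,0,20,0,0,0],[0,0,45,0,0,0],[0,0,75,0,0,0],[0,0,105,0,0,0],[0,0,125,0,0,0],[0,0,130,0,0,0],[0,0,130,0,0,0],[0,0,130,0,0,0],[0,0,130,0,0,0]]' && python3 w.py 8
```

```text
time: 20.52
position: [0.554, -0.2784, 0.0769]
tool_rot: [2.342, 2.091, 0.002]
ft_force: [-0.9, -0.6, 0.5]
grip_width: 0.918
grip_force: 0.0
F [-0.24 -1.01  1.12] [0. 0. 0.]
t 20.57 tcp [ 554.  -278.3   76.9] ydir -6.47 z [ 0.002 -0.001 -1.   ] w 80.1 gf 0.0 q [-0.12  0.45  0.68  1.73 -0.32  1.08  0.55]
time: 21.32
position: [0.553, -0.2779, 0.0755]
tool_rot: [-2.343, -2.092, 0.0]
ft_force: [-0.9, 0.7, -0.0]
grip_width: 0.449
grip_force: 25.0
F [-0.25 -0.06 -0.65] [0. 0. 0.]
t 21.38 tcp [ 553.  -277.9   75.4] ydir -6.47 z [-0. -0. -1.] w 39.2 gf 24.95552137523191 q [-0.12  0.45  0.68  1.73 -0.32  1.08  0.55]
time: 22.5
position: [0.5527, -0.2776, 0.2046]
tool_rot: [-2.342, -2.092, 0.002]
ft_force: [-0.4, -0.4, -1.9]
grip_width: 0.451
grip_force: 25.0
F [-0.24  0.16 -1.22] [0.56 0.27 0.44]
t 22.9 tcp [ 553.1 -277.9  205.5] ydir -6.47 z [ 0. -0. -1.] w 39.1 gf 24.9557304487098 q [-0.17  0.32  0.73  1.6  -0.22  1.3   0.48]
```

Tube_c weighs about 1.3 N, so it's light. Carry it to short_right, about (599,156).

```bash
python3 -m inch '[[1,15,0,0,0,0],[5,50,0,0,0,2],[9,90,0,0,0,4],[14,130,0,0,0,6],[18,170,0,0,0,8],[22,210,0,0,0,10],[26,250,0,0,0,12],[31,290,0,0,0,14],[35,330,0,0,0,16],[39,370,0,0,0,18],[43,405,0,0,0,19],[46,426,0,0,0,20.2],[46,434,0,0,0,20.2],[46,434,0,0,0,20.2],[46,434,-30,0,0,20.2],[46,434,-60,0,0,20.2],[46,434,-80,0,0,20.2],[46,434,-88,0,0,20.2],[46,434,-90,0,0,20.2],[46,434,-90,0,0,20.2]]' && python3 w.py 1 && python3 -m inch '[[0,0,-5,0,0,0],[0,0,-10,0,0,0],[0,0,-14,0,0,0],[0,0,-18,0,0,0],[0,0,-20,0,0,0],[0,0,-20,0,0,0]]' && python3 w.py 4
```

```text
time: 25.4
position: [0.5998, 0.1561, 0.1165]
tool_rot: [1.94, 2.47, 0.002]
ft_force: [-1.2, 0.5, -0.5]
grip_width: 0.454
grip_force: 25.0
F [-1.16 -0.1  -0.36] [0. 0. 0.]
t 25.45 tcp [599.9 156.2 116.7] ydir 13.73 z [ 0.002  0.001 -1.   ] w 39.4 gf 24.95562793497811 q [-0.66  0.36  0.45  1.69 -0.17  1.13  0.07]
time: 26.2
position: [0.5986, 0.1567, 0.0949]
tool_rot: [-1.939, -2.471, 0.001]
ft_force: [-1.8, 1.9, -1.8]
grip_width: 0.448
grip_force: 25.0
F [-0.71  2.36 -2.83] [0.27 0.48 0.38]
t 26.4 tcp [598.6 156.6  95.1] ydir 13.76 z [-0.001  0.    -1.   ] w 39.3 gf 24.958491301804315 q [-0.66  0.38  0.44  1.71 -0.18  1.09  0.08]
```

```bash
python3 -m inch '[[0.3,1,0,0,0,0],[0.3,1,-5,0,0,0],[0.3,1,-10,0,0,0],[0.3,1,-15,0,0,0],[0.3,1,-19,0,0,0],[0.3,1,-21,0,0,0],[0.3,1,-22,0,0,0],[0.3,1,-22,0,0,0]]' && python3 w.py 3 && python3 -m inch '[[0,0,-0.5,0,0,0],[0,0,-0.8,0,0,0],[0,0,-0.8,0,0,0]]' && python3 w.py 3
```

```text
time: 27.4
position: [0.5992, 0.1574, 0.0735]
tool_rot: [-1.939, -2.471, 0.0]
ft_force: [-4.3, 3.4, 2.6]
grip_width: 0.455
grip_force: 25.0
F [-4.08  3.2   1.57] [0.25 0.26 0.47]
t 27.55 tcp [599.2 157.4  73.5] ydir 13.74 z [-0.  0. -1.] w 38.9 gf 24.959348289412446 q [-0.66  0.4   0.44  1.72 -0.19  1.06  0.09]
time: 27.92
position: [0.5992, 0.1575, 0.0735]
tool_rot: [-1.939, -2.471, -0.0]
ft_force: [-6.1, 2.9, 6.7]
grip_width: 0.453
grip_force: 25.0
F [-6.24  2.49  6.56] [0.22 0.51 0.39]
t 28.07 tcp [599.2 157.5  73.4] ydir 13.74 z [-0.     0.001 -1.   ] w 39.3 gf 24.959896457148716 q [-0.66  0.4   0.44  1.72 -0.19  1.06  0.09]
```

```bash
python3 -m inch '[[0,0,0,0,0,0],[0,0,0,0,0,0],[0,0,0,0,0,0],[0,0,0,0,0,0],[0,0,0,0,0,0],[0,0,20,0,0,0],[0,0,60,0,0,0],[0,0,100,0,0,0],[0,0,125,0,0,0]]' 80 25 && python3 -m inch '[[-29,-287,0,0,0,-20.2],[-29,-287,0,0,0,-20.2],[-29,-287,0,0,0,-20.2],[-29,-287,0,0,0,-20.2],[-29,-287,0,0,0,-20.2],[-29,-287,0,0,0,-20.2],[-29,-287,0,0,0,-20.2],[-29,-287,0,0,0,-20.2]]' && python3 w.py 3
python3 - <<'E'
from h import *
p,d=ctrl.get_image("top");W=world("top",d);Z=W[...,2]
for x,y in((.58,.233),(.599,.156)):
    m=(d>0)&(abs(W[...,0]-x)<.038)&(abs(W[...,1]-y)<.035)&(Z>.08)
    print("placed",m.sum(),np.median(Z[m]),cv2.minEnclosingCircle((W[m][:,:2]*1000).astype(np.float32)))
E
```

```text
time: 29.2
position: [0.6007, 0.1572, 0.2019]
tool_rot: [1.939, 2.469, 0.006]
ft_force: [0.7, 0.6, -1.3]
grip_width: 0.924
grip_force: 0.0
time: 30.2
position: [0.571, -0.1279, 0.1981]
tool_rot: [-2.34, -2.096, -0.001]
ft_force: [-0.4, 0.7, -0.2]
grip_width: 0.919
grip_force: 0.0
F [ 0.06  0.21 -0.36] [0.19 0.11 0.44]
t 30.35 tcp [ 570.7 -128.6  197.8] ydir -6.34 z [ 0.  0. -1.] w 79.7 gf 0.0 q [-0.4   0.23  0.67  1.69 -0.15  1.27  0.19]
placed 294 0.1087588464299224 ((580.827880859375, 231.98220825195312), 20.5009708404541)
placed 281 0.10904008523581521 ((600.1146240234375, 155.09405517578125), 20.42702293395996)
```

Both light tubes are home. Take the heavy one and lift it 190 mm, which puts its underside at about 202 mm.

```bash
python3 -m inch '[[0,0,-10,0,0,0],[0,0,-50,0,0,0],[0,0,-90,0,0,0],[0,0,-115,0,0,0],[0,0,-122,0,0,0],[0,0,-122,0,0,0],[0,0,-122,0,0,0]]' && python3 -m inch '[[0,0,0,0,0,0],[0,0,0,0,0,0],[0,0,0,0,0,0],[0,0,0,0,0,0],[0,0,0,0,0,0],[0,0,0,0,0,0]]' 20 35 && python3 w.py 1 && python3 -m inch '[[0,0,15,0,0,0],[0,0,40,0,0,0],[0,0,70,0,0,0],[0,0,100,0,0,0],[0,0,130,0,0,0],[0,0,160,0,0,0],[0,0,180,0,0,0],[0,0,190,0,0,0],[0,0,192,0,0,0],[0,0,192,0,0,0],[0,0,192,0,0,0],[0,0,192,0,0,0],[0,0,192,0,0,0],[0,0,192,0,0,0],[0,0,192,0,0,0]]' && python3 w.py 6
python3 - <<'E'
from h import *
p,d=ctrl.get_image("side");cv2.imwrite("pics/end.png",p[...,::-1])
W=world("side",d);m=(d>0)&(abs(W[...,0]-.57)<.03)&(abs(W[...,1]+.13)<.03)&(W[...,2]>.15);print("lowest held pt",np.percentile(W[m][:,2],1))
E
```

```text
time: 31.28
position: [0.5714, -0.1301, 0.077]
tool_rot: [2.342, 2.091, 0.002]
ft_force: [-0.8, -0.5, 0.6]
grip_width: 0.921
grip_force: 0.0
time: 32.02
position: [0.5703, -0.1299, 0.0757]
tool_rot: [-2.343, -2.092, 0.0]
ft_force: [-0.5, -0.7, 0.2]
grip_width: 0.449
grip_force: 35.0
F [-0.25  0.29 -0.16] [0. 0. 0.]
t 32.08 tcp [ 570.2 -129.9   75.7] ydir -6.47 z [-0.  0. -1.] w 38.5 gf 34.96384628228638 q [-0.35  0.36  0.64  1.82 -0.25  1.04  0.26]
time: 33.95
position: [0.5705, -0.1299, 0.2678]
tool_rot: [2.343, 2.092, 0.0]
ft_force: [0.3, -0.9, -3.3]
grip_width: 0.45
grip_force: 35.0
F [ 0.16 -0.16 -3.39] [0.29 0.68 0.4 ]
t 34.25 tcp [ 570.5 -129.9  267.8] ydir -6.47 z [ 0. -0. -1.] w 39.3 gf 34.96388417319395 q [-0.41  0.19  0.68  1.59 -0.12  1.4   0.17]
lowest held pt 0.20977605708610397
```

View pics/end.png

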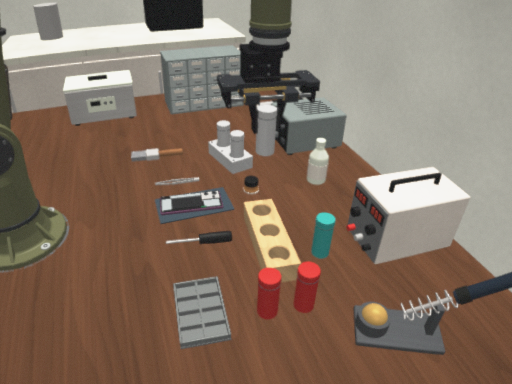

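The picture shows the heavy tube held upright at (266,130), two tubes home in the short rack at (223,135) and (237,145), the long rack empty, and everything else where it was. Handing in.

```bash
python3 -c "
from bench import ctrl
print(ctrl.close_job())"
```

```text
the job is handed in; nothing more can be done
None
```

The job is handed in: the two lighter tubes, tube_b (about 1.4 N) and tube_c (about 1.3 N), are fully home in short_left and short_right and released, and the heaviest, tube_a (about 3.5 N), is held upright and still with its underside about 20 cm above the bench, at about 34 s of the 70 s.

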